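# Unlock the cassette reader and hold its flap at the balance point

### The job

On the low white cassette reader with the blue flap, slide the orange transport-lock knob outward, away from the flap, all the way to its end stop. Then take the reader's hinged flap by its steel bar, swing it up smoothly to the upright point where it balances over its hinge, and finish still gripping the bar and holding the flap steady there, without letting it fall back or tip over. Leave the cups, the timer and the other things round the reader where they are.

Things in the scene. Friction and masses are not known exactly. Their poses are not given: they have to be found in the camera images.
- reader_base: Low white reader fixed to the worktop. Origin on the worktop; its x axis points from its front (bar side, towards the robot) to its back, y to the left, z up. It spans x -40 to +100 mm, y -100 to +125 mm. The bed under the flap is 49 mm high; the raised console (y +30 to +125 mm) carrying the lock is 65 mm high. No base lies under the flap's bar.
- lock_knob (a point): Centre of the orange transport-lock knob, a block 30 (reader x) x 22 (reader y) x 37 mm high, standing on a 5 mm thick, 26 mm wide sliding steel plate whose top is 18 mm below this point. The plate reaches over the flap's left edge and blocks the flap while locked. The knob slides along the reader's +y, away from the flap; friction about 2 N.
- lock (a joint): Travel of the lock knob in m along the reader's +y: starts at 0 to 0.006 (locked), 0.032 = end stop, fully unlocked. The flap is free above about 0.020. It stays where it is left.
- flap_bar (a point): Centre of the round steel bar, 10 mm thick, 74 mm free between two side rods, parallel to the hinge (reader y), in the flap's plane, 45 mm clear beyond the flap's free edge; it circles the hinge at 145 mm radius. Closed, it is 60 mm above the worktop in front of the reader. It can turn between fingers that pinch it from above across the reader's x, so they can keep pointing down.
- flap_hinge (a point): Fixed point on the hinge axis of the flap, 60 mm above the worktop, opposite the middle of the bar. The axis is along the reader's y.
- flap (a joint): Flap angle in rad: 0 = closed, level, bar towards the robot (the start); grows as the bar rises up and away; 1.571 = upright, bar straight above the hinge: the balance point; 2.4 = back stop. The flap (plate 95 x 120 x 8 mm, 0.2 to 0.4 kg, weight in its own plane) falls shut below the balance point and open beyond it; hinge friction is slight.
- cup_red: Sample cup with red lid, 62 mm across, 68 mm high, standing to the right of the reader; origin under its centre. Leave alone.
- cup_yellow: Sample cup with yellow lid, 62 mm across, 68 mm high, standing to the left of the reader; origin under its centre. Leave alone.
- timer: Small light bench timer, 62 x 66 x 18 mm, front left of the reader; origin under its centre. Leave alone.
- tube_red: Blood tube with red cap, lying, 85 x 17 mm, in front of the reader, to its left or right; origin under its centre. Leave alone.
- tube_purple: Blood tube with purple cap, lying, 85 x 17 mm, in front of the reader, to its left or right; origin under its centre. Leave alone.
- cassette_b: White flat test cassette, 21 x 70 x 5 mm, lying front right of the reader; origin under its centre. Leave alone.

How it is judged:
On the way, in this order (a step that is already met when the one before it is completed fails the run):
1. the lock knob is at its end stop while the flap is still closed (value of joint lock above 0.029 m and value of joint flap below 0.08 rad), for 0.2 s.
2. the flap, held by the fingers, is half-way up (value of joint flap above 0.6 rad and contact force between the fingers and flap above 0.5 N), for 0.05 s.
At the end, for the whole second after the job is handed in: The lock knob is at its end stop (within 3 mm), the flap stands upright within 0.09 rad (5 degrees) of its balance point, is still (under 0.1 rad/s), and the fingers are gripping it (contact force over 1 N) (value of joint lock above 0.029 m and value of joint flap between 1.481 and 1.661 rad and velocity of joint flap between -0.1 and 0.1 rad/s and contact force between the fingers and flap above 1 N); the arm keeps its last pose, push and grip.
It fails at once if the flap goes over the top, more than 0.3 rad past the balance point (value of joint flap above 1.87 rad).
It fails at once if the flap falls or is flung (faster than 3 rad/s) (velocity of joint flap above 3 rad/s or velocity of joint flap below -3 rad/s).
It fails at once if a bystander is moved more than 25 mm (distance of any of cup_red, cup_yellow, timer, tube_red, tube_purple, cassette_b from where it was at the start of the episode above 0.025 m).
It also fails if it takes over 58 s, if anything falls off the work surface, if the arm or the gripper's body presses on something with over 40 N, if the wrist force passes 120 N, or if a joint passes its speed limit or range.

### The arm

A 6-joint arm with a two-finger parallel gripper is mounted at the origin on a cart in front of the work surface, level with it; the furniture and walls round the work are solid. World frame = base frame: x ahead of the robot, y to its left, z up, the work surface at z = 0. Lengths are in m, angles in rad, forces in N, time in s.
With the tool pointing down it reaches from about 0.275 to 0.825 m from the base axis. Payload 5.2 kg.
Tool frame: the origin (TCP) lies at the centre of the arm's flange, where the gripper is bolted on; the fingertips stand 186 mm ahead of it and the grasp point (between the pads) lies manip.tcp_to_grasp ahead of it (manip.tcp_to_grasp is the distance from the TCP to the grasp point, in m); x points along the fingers, y is the direction in which the jaws open and shut, and the axes are right-handed (so a half turn about x gives the same grasp; the last joint's range is limited). The gripper opens to 93 mm and grips with 3 to 60 N. Pads are 15 mm wide; open, the fingers measure 128 mm over their backs; the gripper's body (75 mm by 188 mm) begins 65 mm behind the grasp point.
Start: joints at [-1.485, 0.259, 1.535, -0, 1.348, -0.203], TCP at [0.157, -0.527, 0.405] pointing down, gripper open.
Joint ranges: [-3.14, 3.14], [-0.91, 2.08], [0.19, 2.58], [-1.22, 4.36], [0.22, 2.71], [-3.12, 3.12]. Speed limits (rad/s): [2.57, 2.57, 3.14, 3.14, 3.14, 3.14].

### API

Orientations are given as a unit quaternion [w, x, y, z].
In Python, from cell import monitor, viewer, sign_off, manip gives the robot as it stands.
- The arm moves only by the shell command python3 -m handwheel 'ROWS'. ROWS is JSON, a list of rows, each an object with "translation": the shift along the tool's x, y, z in cm, a list of three; "angular": the turn, a rotation vector about the tool's x, y, z in units of 5 degrees (1.0 is 5 degrees), a list of three; "gripper": the closure, from -1 (fully open) to 1 (shut). A call has exactly 8 rows; each row is the pose to reach, as a shift and turn from the pose measured when the call began, along the tool's axes at that moment; what a row does not reach only later rows make up. A row lasts 1/12 s, in which the tool goes at most 41.7 mm and 7.16 degrees, less where a joint would pass 70% of its speed; a pose out of reach is approached as far as the arm can. A call with a gripper value outside its range is refused whole. The fingers move at their own pace and stop on an object; the grip force is fixed at half the most. Time passes only in rows, so rows that repeat a pose let the fingers close, or fill a call up. It gives the time, the measured TCP pose, the force and the opening at its end, in the units of the state.
- monitor.get_state(): the state, without advancing time (a new reading comes with each control period).
- viewer.camera(name): name is "scene" or "side" or "wrist"; returns a dict with "frame" (384x512x3 uint8, red, green, blue), "mtx" (3x3 intrinsics, pixels), "R" (3x3) and "t" (3): a world point X has camera coordinates R X + t. Camera axes: x right, y down, z forward; pixel columns grow to the right and rows downward; lengths in m; the calibration is good to about 2 mm. The wrist camera is an equidistant fisheye: a pixel r from the principal point sees the ray r / f radians off the axis. A picture is of the moment at which its call begins. There is no depth.
- sign_off(): hands the job in, once; it reports no verdict.
The state is a dict: "clock": time; "joints": joint angles; "joint_vel": joint speeds; "joint_torque": joint torques, N m; "position": TCP position; "tool_rot": TCP orientation; "wrist_force": force on the tool from outside, world axes, zero at the start; "torque": the same for the moment, N m; "gripper_width": finger opening in m.
Only numpy, scipy, OpenCV 4.12 (cv2) and the standard library are available. Lean on these libraries where they do the work, as an engineer would, in place of code of your own. Each camera call takes 0.05 s, during which the arm holds its last target.

## Working session

There is one attempt and no reset: what is moved stays moved. The work goes in short steps, Python scripts to look and compute and a shell command to move; the robot and the scene stay as the last step left them, time stands still between calls to the robot, and variables do not carry over. Pictures are saved under pics/ and viewed, and the job is handed in when it is done.

```bash
ls; mkdir -p pics
cat > h.py <<'E'
import numpy as np,cv2
from cell import monitor,viewer,sign_off,manip
def shot(n,f):
    c=viewer.camera(n); cv2.imwrite('pics/'+f,c['frame'][:,:,::-1]); np.savez('pics/'+f[:-4]+'.npz',**{k:np.array(v) for k,v in c.items()}); return c
E
python3 - <<'E'
from h import *
np.set_printoptions(precision=4,suppress=True)
for n in ['scene','side','wrist']:
    c=shot(n,n+'0.png'); print(n,c['mtx'],c['R'],c['t'])
print(monitor.get_state(), manip.tcp_to_grasp)
E
```

```text
pics
scene [[347.0562   0.     256.7884]
 [  0.     347.0562 187.2919]
 [  0.       0.       1.    ]] [[-0.7129 -0.7013 -0.0027]
 [-0.3196  0.3283 -0.8889]
 [ 0.6243 -0.6328 -0.4581]] [0.4045 0.2524 0.6956]
side [[359.0162   0.     254.9799]
 [  0.     359.0162 189.7994]
 [  0.       0.       1.    ]] [[-0.9411 -0.338  -0.0105]
 [-0.1821  0.5328 -0.8264]
 [ 0.2849 -0.7758 -0.5629]] [0.5142 0.151  0.8111]
wrist [[297.3186   0.     259.455 ]
 [  0.     297.3186 186.1619]
 [  0.       0.       1.    ]] [[ 0.2847 -0.9586 -0.0017]
 [-0.9192 -0.2735  0.2834]
 [-0.2721 -0.0792 -0.959 ]] [-0.5499 -0.0334  0.3925]
{'clock': 0.15, 'joints': array([-1.4848,  0.2592,  1.5358, -0.    ,  1.348 , -0.2028]), 'joint_vel': array([ 0.001 , -0.0024, -0.0018, -0.0013,  0.0004, -0.0018]), 'joint_torque': array([  0.001 , -43.7643, -28.4233,   0.072 ,   0.038 ,  -0.0001]), 'position': array([ 0.1567, -0.527 ,  0.4041]), 'tool_rot': array([ 0.1012,  0.6998,  0.1023, -0.6997]), 'wrist_force': array([ 0.1033,  0.4832, -0.8361]), 'torque': array([0.0295, 0.0012, 0.0421]), 'gripper_width': 0.09278312296161255} 0.1673
```

View pics/scene0.png

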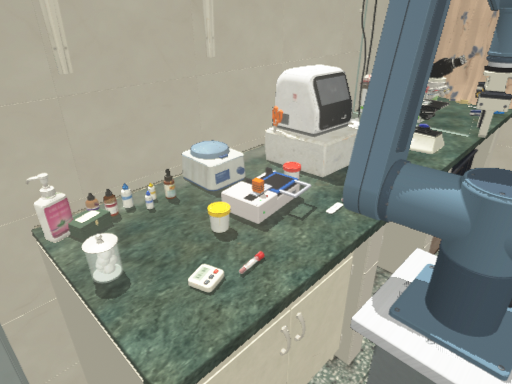

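View pics/side0.png

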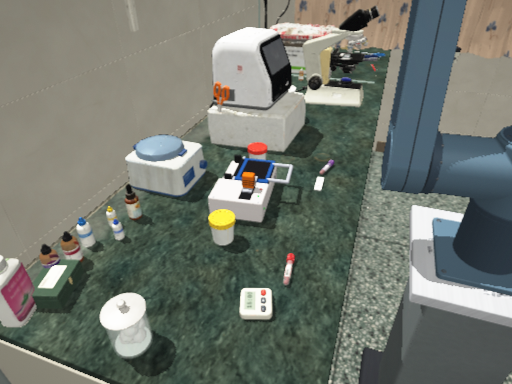

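View pics/wrist0.png

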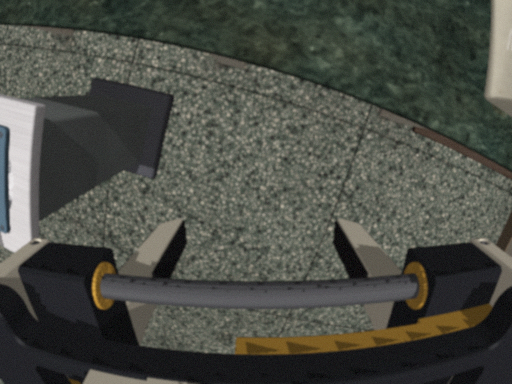

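The scene view shows the reader near (265,192) with the orange knob at (258,185). In the side view the knob is at (249,182) and the bar at about (285,175). The wrist camera sees only the floor. I'll zoom in on the reader.

Run:
```python
from h import *
a=cv2.imread('pics/scene0.png')[155:225,215:320]; b=cv2.imread('pics/side0.png')[145:225,200:300]
cv2.imwrite('pics/z_sc.png',cv2.resize(a,None,fx=7,fy=7,interpolation=cv2.INTER_CUBIC))
cv2.imwrite('pics/z_si.png',cv2.resize(b,None,fx=7,fy=7,interpolation=cv2.INTER_CUBIC))
for n in ['scene','side']:
    h=cv2.cvtColor(cv2.imread(f'pics/{n}0.png'),cv2.COLOR_BGR2HSV)
    for nm,lo,hi in [('orange',(5,150,120),(15,255,255)),('blue',(105,150,60),(125,255,255)),('yel',(22,150,120),(32,255,255)),('red',(174,150,100),(180,255,255)),('red2',(0,150,100),(3,255,255)),('purple',(130,80,50),(160,255,255))]:
        m=cv2.inRange(h,lo,hi); k,l,s,c=cv2.connectedComponentsWithStats(m)
        for i in range(1,k):
            if s[i,4]>25: print(n,nm,s[i],c[i].round(1))
```

```text
scene orange [273 108  10  15  88] [276.9 115.2]
scene orange [252 179  12  14  81] [257.6 184.7]
scene yel [207 202  23  15 275] [218.3 208.9]
scene red2 [284 162  17  10  56] [293.2 167.7]
scene red2 [256 252   8   7  34] [260.1 255.1]
side orange [214  83  16  22 185] [221.   92.7]
side orange [242 172  13  16 147] [247.9 180. ]
side blue [368  53  17   4  29] [377.4  54.7]
side blue [235 158  40  25 259] [255.6 169.5]
side blue [184 168  10  18  62] [189.4 177.1]
side blue [ 78 218   8   7  41] [ 81.1 221.3]
side yel [208 210  28  20 435] [221.4 219.2]
side red2 [247 143  20  12 193] [256.9 148.3]
side red2 [287 253   8  10  46] [290.9 256.8]
```

```bash
ls -la pics
```

```text
total 3340
drwxr-xr-x 2 agent agent   4096 Dec  6 10:19 .
drwxr-xr-x 3 agent agent   4096 Dec  6 10:18 ..
-rw-r--r-- 1 agent agent 590962 Dec  6 10:18 scene0.npz
-rw-r--r-- 1 agent agent 280390 Dec  6 10:18 scene0.png
-rw-r--r-- 1 agent agent 590962 Dec  6 10:18 side0.npz
-rw-r--r-- 1 agent agent 312139 Dec  6 10:18 side0.png
-rw-r--r-- 1 agent agent 590962 Dec  6 10:18 wrist0.npz
-rw-r--r-- 1 agent agent 365454 Dec  6 10:18 wrist0.png
-rw-r--r-- 1 agent agent 306728 Dec  6 10:19 z_sc.png
-rw-r--r-- 1 agent agent 355091 Dec  6 10:19 z_si.png
```

View pics/z_sc.png

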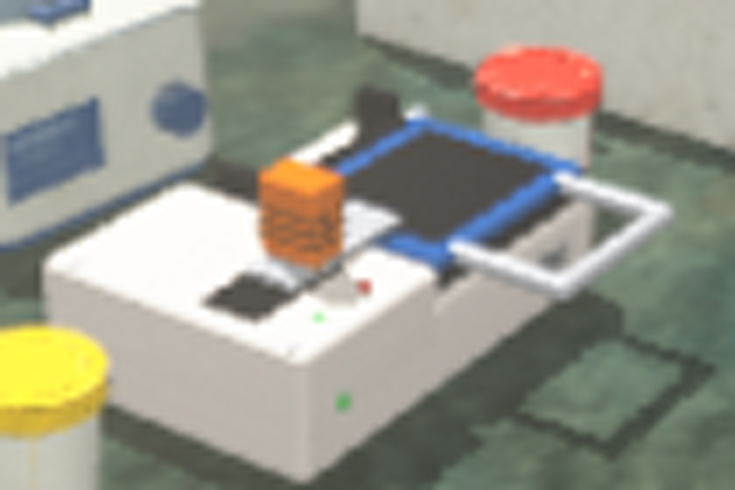

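View pics/z_si.png

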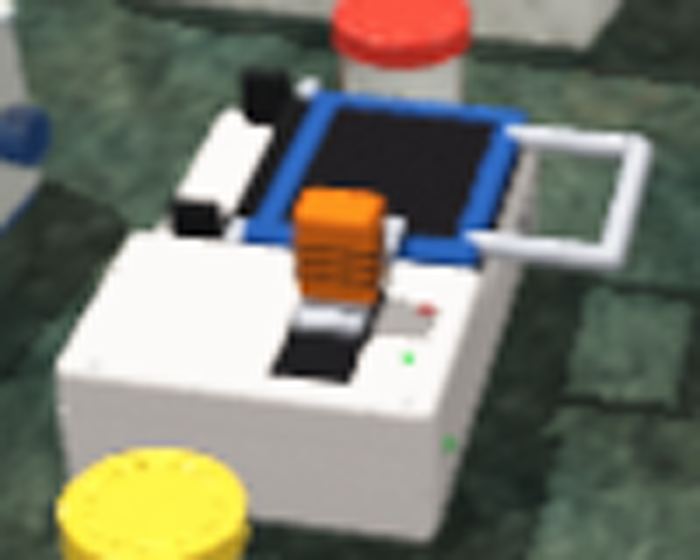

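```bash
cat >> h.py <<'E'
def ray(c,u,v):
    d=c['R'].T@np.linalg.inv(c['mtx'])@np.array([u,v,1.]); return -c['R'].T@c['t'],d/np.linalg.norm(d)
def onz(c,u,v,z):
    o,d=ray(c,u,v); return o+d*(z-o[2])/d[2]
def tri(obs):
    A=np.zeros((3,3));b=np.zeros(3)
    for c,u,v in obs:
        o,d=ray(c,u,v);P=np.eye(3)-np.outer(d,d);A+=P;b+=P@o
    X=np.linalg.solve(A,b); return X,[np.linalg.norm(np.cross(ray(c,u,v)[1],X-ray(c,u,v)[0])) for c,u,v in obs]
def load(f): return {k:v for k,v in np.load('pics/'+f+'.npz').items()}
E
python3 - <<'E'
from h import *
np.set_printoptions(precision=4,suppress=True)
S=load('scene0');D=load('side0')
zs=lambda x,y:((x+.5)/7-.5+215,(y+.5)/7-.5+155)
zd=lambda x,y:((x+.5)/7-.5+200,(y+.5)/7-.5+145)
pts={'FL':((300,357),(432,415),.065),'BL':((48,262),(60,372),.065),'FL0':((305,480),(430,540),0),'BR':((185,185),(132,233),.065),
'barL':((562,288),(622,260),.06),'barR':((665,210),(645,143),.06),'knobtopF':((303,178),(340,200),.065+.037),
'plateFL':((440,262),(485,262),.062),'plateFR':((578,168),(522,115),.062),'plateBR':((425,115),(325,95),.062)}
for k,(a,b,z) in pts.items():
    X,e=tri([(S,*zs(*a)),(D,*zd(*b))]); print(k,X,np.array(e),'scene',onz(S,*zs(*a),z)[:2],'side',onz(D,*zd(*b),z)[:2])
E
```

```text
FL [0.5089 0.0568 0.0658] [0.0001 0.0001] scene [0.5099 0.0557] side [0.5092 0.0559]
BL [0.6468 0.0687 0.0607] [0.0004 0.0004] scene [0.6409 0.0732] side [0.6435 0.0747]
FL0 [0.5115 0.0515 0.005 ] [0.0002 0.0002] scene [0.517  0.0458] side [0.5134 0.046 ]
BR [ 0.6611 -0.0247  0.0601] [0.0005 0.0005] scene [ 0.6531 -0.017 ] side [ 0.6579 -0.0186]
barL [ 0.4728 -0.0607  0.0648] [0.0005 0.0005] scene [ 0.4777 -0.0668] side [ 0.4748 -0.0688]
barR [ 0.4879 -0.1512  0.063 ] [0.0008 0.0008] scene [ 0.4905 -0.1545] side [ 0.4893 -0.1577]
knobtopF [ 0.5652 -0.0035  0.1051] [0.0018 0.0018] scene [ 0.5674 -0.0047] side [ 0.568  -0.0114]
plateFL [ 0.5205 -0.0388  0.0674] [0.0004 0.0004] scene [ 0.5268 -0.0458] side [ 0.5232 -0.0475]
plateFR [ 0.5432 -0.1596  0.0617] [0.0006 0.0006] scene [ 0.5421 -0.1578] side [ 0.5434 -0.1603]
plateBR [ 0.6271 -0.1481  0.0639] [0.0007 0.0007] scene [ 0.6307 -0.1525] side [ 0.6279 -0.1498]
```

```bash
cat >> h.py <<'E'
from scipy.spatial.transform import Rotation as Ro
def rows(tgt_grasp,yaw,st=None):
    """shift(cm, tool axes) & turn (5deg units) to bring grasp point to tgt with tool x down, tool y along +-(cos yaw,sin yaw)"""
    st=st or monitor.get_state(); q=st['tool_rot']; R=Ro.from_quat(np.r_[q[1:],q[0]]).as_matrix()
    xt=np.array([0,0,-1.]); best=None
    for s in (1,-1):
        y=s*np.array([np.cos(yaw),np.sin(yaw),0]); T=np.c_[xt,y,np.cross(xt,y)]
        rv=Ro.from_matrix(R.T@T).as_rotvec()
        if best is None or np.linalg.norm(rv)<np.linalg.norm(best): best=rv
    p=np.array(tgt_grasp)+[0,0,manip.tcp_to_grasp]
    return R.T@(p-st['position'])*100, np.degrees(best)/5,R
E
python3 - <<'E'
from h import *
np.set_printoptions(precision=3,suppress=True)
print(*rows([.52,-.09,.30],.148),sep='\n')
E
```

```text
[ -6.261 -31.557 -47.278]
[-16.387  -0.014   0.011]
[[-0.     0.285 -0.959]
 [ 0.001 -0.959 -0.285]
 [-1.    -0.001 -0.   ]]
```

```bash
python3 -m handwheel '[{"translation":[-1,-2,-3],"angular":[-1,0,0],"gripper":-1},{"translation":[-2,-4,-6],"angular":[-2,0,0],"gripper":-1},{"translation":[-3,-6,-9],"angular":[-3,0,0],"gripper":-1},{"translation":[-4,-8,-12],"angular":[-4,0,0],"gripper":-1},{"translation":[-5,-10,-15],"angular":[-5,0,0],"gripper":-1},{"translation":[-6,-12,-18],"angular":[-6,0,0],"gripper":-1},{"translation":[-6,-14,-21],"angular":[-7,0,0],"gripper":-1},{"translation":[-6,-16,-24],"angular":[-8,0,0],"gripper":-1}]'
python3 - <<'E'
from h import *
np.set_printoptions(precision=3,suppress=True)
print(*rows([.52,-.09,.30],.148),sep='\n')
E
```

```text
clock: 0.82
position: [0.3419, -0.3039, 0.4651]
tool_rot: [0.336, 0.622, 0.336, -0.622]
wrist_force: [-0.2, -1.0, 1.2]
gripper_width: 0.0929
[ -0.205   3.178 -27.65 ]
[-8.341 -0.005 -0.008]
[[ 0.001  0.837 -0.548]
 [ 0.    -0.548 -0.837]
 [-1.     0.001 -0.001]]
```

```bash
python3 -m handwheel '[{"translation":[0,0.4,-3.5],"angular":[-1,0,0],"gripper":-1},{"translation":[0,0.8,-7],"angular":[-2,0,0],"gripper":-1},{"translation":[0,1.2,-10.5],"angular":[-3,0,0],"gripper":-1},{"translation":[0,1.6,-14],"angular":[-4,0,0],"gripper":-1},{"translation":[0,2,-17.5],"angular":[-5,0,0],"gripper":-1},{"translation":[0,2.4,-21],"angular":[-6,0,0],"gripper":-1},{"translation":[0,2.8,-24.5],"angular":[-7.2,0,0],"gripper":-1},{"translation":[0,3.2,-27.6],"angular":[-8.3,0,0],"gripper":-1}]'
python3 - <<'E'
from h import *
np.set_printoptions(precision=3,suppress=True)
print(*rows([.52,-.09,.30],.148),sep='\n')
c=shot('wrist','wrist1.png'); shot('side','side1.png')
print(c['R'],c['t'],-c['R'].T@c['t'])
E
```

```text
clock: 1.48
position: [0.5208, -0.0885, 0.465]
tool_rot: [0.536, 0.461, 0.536, -0.461]
wrist_force: [0.2, -0.9, 0.7]
gripper_width: 0.0932
[-0.23  -0.101  0.135]
[ 0.026 -0.006 -0.006]
[[ 0.     0.989  0.15 ]
 [ 0.001  0.15  -0.989]
 [-1.     0.001 -0.001]]
[[ 0.989  0.15   0.001]
 [ 0.143 -0.948  0.283]
 [ 0.043 -0.28  -0.959]] [-0.502 -0.21   0.403] [ 0.509 -0.011  0.446]
```

View pics/wrist1.png

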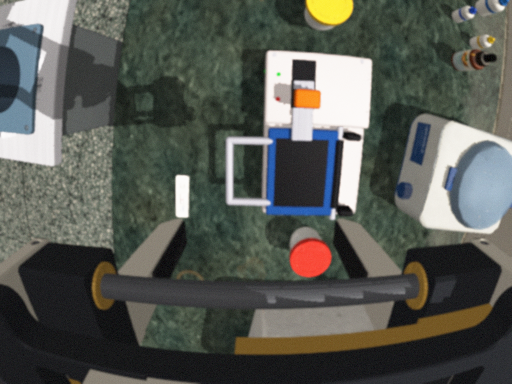

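View pics/side1.png

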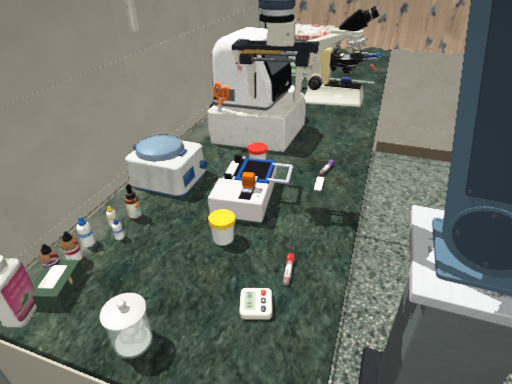

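The wrist view shows the whole reader: knob top at about (307,98), bar from (228,138) to (229,205). Next I'll measure these from it.

```bash
cat >> h.py <<'E'
def wz(c,u,v,z):
    K=c['mtx']; a=np.array([u-K[0,2],v-K[1,2]])/K[0,0]; r=np.linalg.norm(a)
    d=c['R'].T@np.r_[a/r*np.sin(r),np.cos(r)]; o=-c['R'].T@c['t']; return o+d*(z-o[2])/d[2]
E
python3 - <<'E'
from h import *
np.set_printoptions(precision=4,suppress=True)
c=load('wrist1'); im=cv2.imread('pics/wrist1.png')
z=im[35:225,210:385]; cv2.imwrite('pics/z_w1.png',cv2.resize(z,None,fx=3.15,fy=3.15,interpolation=cv2.INTER_CUBIC))
h=cv2.cvtColor(im,cv2.COLOR_BGR2HSV); m=cv2.inRange(h,(5,150,100),(16,255,255)); m[:,:200]=0;m[230:]=0
k,l,s,ce=cv2.connectedComponentsWithStats(m)
for i in range(1,k):
    if s[i,4]>30: print('orange',s[i],ce[i])
m=cv2.inRange(h,(105,150,60),(125,255,255)); m[:,340:]=0;m[:,:255]=0
p=np.argwhere(m)[:,::-1]; print('blue rect',cv2.minAreaRect(p.astype(np.float32)))
for n,u,v,zz in [('FL',266,52,.065),('BL',372,58,.065),('BR',369,129,.065),('barL',228,140,.06),('barR',230,204,.06)]: print(n,wz(c,u,v,zz))
E
```

```text
orange [294  89  26  19 455] [306.4308  98.167 ]
blue rect ((301.5932312011719, 172.20310974121094), (68.62855529785156, 85.51917266845703), 1.9091525077819824)
FL [0.5081 0.0526 0.065 ]
BL [0.6465 0.0739 0.065 ]
BR [ 0.6593 -0.0215  0.065 ]
barL [ 0.4764 -0.0676  0.06  ]
barR [ 0.49   -0.1552  0.06  ]
```

View pics/z_w1.png

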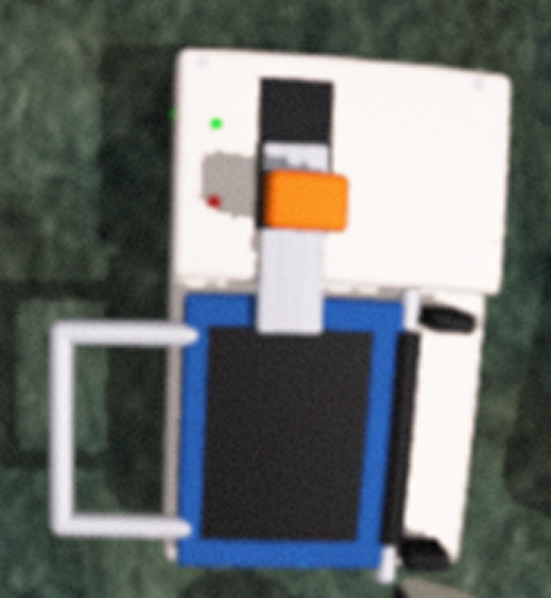

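Run:
```python
from h import *
np.set_printoptions(precision=4,suppress=True)
c=load('wrist1')
for z in (.10,.106): print(wz(c,306.4,98.2,z),wz(c,295,98,z),wz(c,318.5,98,z))
f=lambda x,y:((x+.5)/3.15-.5+210,(y+.5)/3.15-.5+35)
bl=wz(c,*f(63,332),.06);br=wz(c,*f(62,526),.06);print(bl,br,(bl+br)/2,np.degrees(np.arctan2(bl[0]-br[0],-(bl-br)[1])))
k=tri([(load('scene0'),257.6,184.7),(load('side0'),247.9,180)]);print(k)
print(*rows([.57,-.008,.14],.1536),sep='\n')
```

```text
[0.5625 0.0009 0.1   ] [ 0.5494 -0.0012  0.1   ] [0.5766 0.0038 0.1   ]
[0.5616 0.0007 0.106 ] [ 0.5487 -0.0014  0.106 ] [0.5754 0.0035 0.106 ]
[ 0.4785 -0.0673  0.06  ] [ 0.4887 -0.1519  0.06  ] [ 0.4836 -0.1096  0.06  ] -173.13660750235692
(array([ 0.565 , -0.001 ,  0.0885]), [np.float64(0.00042200372243684803), np.float64(0.0004220037224367094)])
[15.7525  5.9521 -7.0832]
[-0.0204 -0.0205 -0.0133]
[[ 0.0009  0.9885  0.1512]
 [ 0.0019  0.1512 -0.9885]
 [-1.      0.0012 -0.0018]]
```

Run:
```python
from h import *
np.set_printoptions(precision=3,suppress=True)
print(*rows([.563,0,.15],.152)[:2],sep='\n')
```

```text
[14.753  5.382 -7.982]
[-0.002 -0.021 -0.013]
```

```bash
python3 -m handwheel '[{"translation":[2,1,-1.5],"angular":[0,0,0],"gripper":-1},{"translation":[4.5,2,-3],"angular":[0,0,0],"gripper":-1},{"translation":[7,3,-4.5],"angular":[0,0,0],"gripper":-1},{"translation":[9.5,4,-6],"angular":[0,0,0],"gripper":-1},{"translation":[12,5,-7.5],"angular":[0,0,0],"gripper":-1},{"translation":[14,5.4,-8],"angular":[0,0,0],"gripper":-1},{"translation":[14.7,5.4,-8],"angular":[0,0,0],"gripper":-1},{"translation":[14.7,5.4,-8],"angular":[0,0,0],"gripper":-1}]'
python3 - <<'E'
from h import *
np.set_printoptions(precision=3,suppress=True)
print(*rows([.563,0,.091],.152)[:2],sep='\n')
c=shot('wrist','wrist2.png'); shot('side','side2.png')
E
```

```text
clock: 2.25
position: [0.5623, -0.0, 0.3157]
tool_rot: [0.535, 0.46, 0.538, -0.461]
wrist_force: [-0.0, -0.5, 0.9]
gripper_width: 0.0929
[5.738 0.095 0.024]
[-0.004 -0.034  0.042]
```

View pics/wrist2.png

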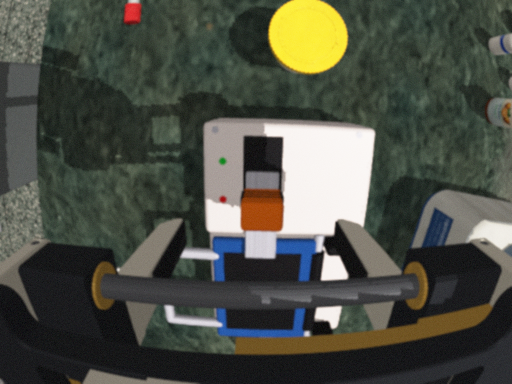

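View pics/side2.png

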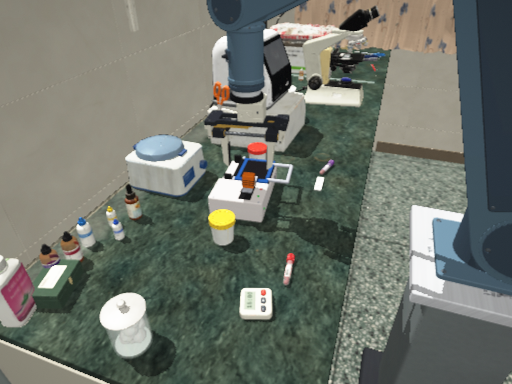

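Run:
```python
from h import *
np.set_printoptions(precision=4,suppress=True)
c=load('wrist2'); im=cv2.imread('pics/wrist2.png')
h=cv2.cvtColor(im,cv2.COLOR_BGR2HSV); m=cv2.inRange(h,(3,150,60),(16,255,255)); m[:,:210]=0;m[:,310:]=0;m[245:]=0
k,l,s,ce=cv2.connectedComponentsWithStats(m)
for i in range(1,k):
    if s[i,4]>100: print('orange',s[i],ce[i])
for u,v in [(242,192),(282,192),(284,229),(242,229),(262,191)]: print(wz(c,u,v,.106))
print(wz(c,185,225,.131),wz(c,335,225,.131))
```

```text
orange [ 241  189   42   42 1615] [261.413  209.6966]
[0.5472 0.0163 0.106 ]
[0.5738 0.0204 0.106 ]
[ 0.58   -0.0063  0.106 ]
[ 0.5508 -0.0108  0.106 ]
[0.5604 0.019  0.106 ]
[ 0.5152 -0.0025  0.131 ] [0.6074 0.0117 0.131 ]
```

```bash
python3 -m handwheel '[{"translation":[1,0.1,-0.1],"angular":[0,0,0],"gripper":-1},{"translation":[2,0.2,-0.2],"angular":[0,0,0],"gripper":-1},{"translation":[3,0.2,-0.2],"angular":[0,0,0],"gripper":-1},{"translation":[4,0.2,-0.2],"angular":[0,0,0],"gripper":-1},{"translation":[4.8,0.2,-0.2],"angular":[0,0,0],"gripper":-1},{"translation":[5.4,0.2,-0.2],"angular":[0,0,0],"gripper":-1},{"translation":[5.7,0.2,-0.2],"angular":[0,0,0],"gripper":-1},{"translation":[5.7,0.2,-0.2],"angular":[0,0,0],"gripper":-1}]'
python3 -m handwheel '[{"translation":[0,0,0],"angular":[0,0,0],"gripper":0.2},{"translation":[0,0,0],"angular":[0,0,0],"gripper":0.4},{"translation":[0,0,0],"angular":[0,0,0],"gripper":0.6},{"translation":[0,0,0],"angular":[0,0,0],"gripper":0.8},{"translation":[0,0,0],"angular":[0,0,0],"gripper":1},{"translation":[0,0,0],"angular":[0,0,0],"gripper":1},{"translation":[0,0,0],"angular":[0,0,0],"gripper":1},{"translation":[0,0,0],"angular":[0,0,0],"gripper":1}]'
python3 - <<'E'
from h import *
np.set_printoptions(precision=3,suppress=True)
print(*rows([.564,0.002,.091],.152)[:2],sep='\n')
c=shot('wrist','wrist3.png'); shot('side','side3.png')
E
```

```text
clock: 3.02
position: [0.5647, 0.0017, 0.2606]
tool_rot: [0.536, 0.461, 0.537, -0.461]
wrist_force: [-0.2, 0.2, -0.0]
gripper_width: 0.093
clock: 3.68
position: [0.5647, 0.0017, 0.2606]
tool_rot: [0.536, 0.461, 0.537, -0.46]
wrist_force: [-0.2, -1.0, 0.1]
gripper_width: 0.0443
[ 0.235 -0.066 -0.036]
[-0.013 -0.021 -0.001]
```

View pics/wrist3.png

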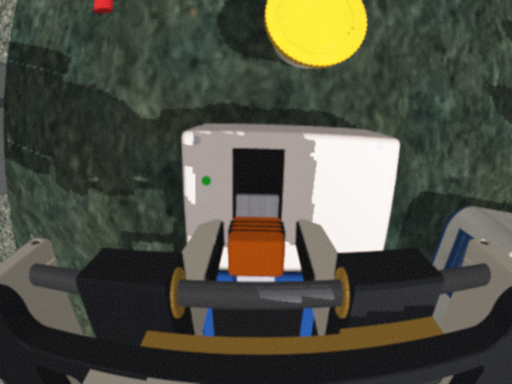

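View pics/side3.png

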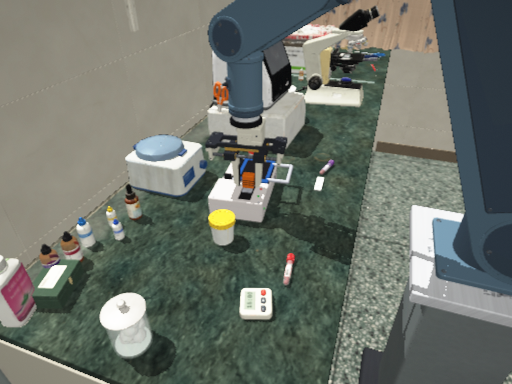

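```bash
python3 -m handwheel '[{"translation":[0.2,0,0],"angular":[0,0,0],"gripper":1},{"translation":[0.2,0,0],"angular":[0,0,0],"gripper":1},{"translation":[0.2,0,0],"angular":[0,0,0],"gripper":1},{"translation":[0.2,0,0],"angular":[0,0,0],"gripper":1},{"translation":[0.2,0,0],"angular":[0,0,0],"gripper":1},{"translation":[0.2,0,0],"angular":[0,0,0],"gripper":1},{"translation":[0.2,0,0],"angular":[0,0,0],"gripper":1},{"translation":[0.2,0,0],"angular":[0,0,0],"gripper":1}]'
```

```text
clock: 4.45
position: [0.5635, 0.0016, 0.2589]
tool_rot: [0.535, 0.461, 0.538, -0.461]
wrist_force: [-7.6, -1.0, 7.9]
gripper_width: 0.0297
```

```bash
python3 -m handwheel '[{"translation":[0,0,-0.4],"angular":[0,0,0],"gripper":1},{"translation":[0,0,-0.8],"angular":[0,0,0],"gripper":1},{"translation":[0,0,-1.2],"angular":[0,0,0],"gripper":1},{"translation":[0,0,-1.6],"angular":[0,0,0],"gripper":1},{"translation":[0,0,-2],"angular":[0,0,0],"gripper":1},{"translation":[0,0,-2.3],"angular":[0,0,0],"gripper":1},{"translation":[0,0,-2.5],"angular":[0,0,0],"gripper":1},{"translation":[0,0,-2.5],"angular":[0,0,0],"gripper":1}]'
```

```text
clock: 5.12
position: [0.56, 0.0271, 0.259]
tool_rot: [0.535, 0.461, 0.538, -0.461]
wrist_force: [2.4, 0.7, -1.9]
gripper_width: 0.0299
```

```bash
python3 -m handwheel '[{"translation":[0,0,-0.2],"angular":[0,0,0],"gripper":1},{"translation":[0,0,-0.4],"angular":[0,0,0],"gripper":1},{"translation":[0,0,-0.6],"angular":[0,0,0],"gripper":1},{"translation":[0,0,-0.7],"angular":[0,0,0],"gripper":1},{"translation":[0,0,-0.8],"angular":[0,0,0],"gripper":1},{"translation":[0,0,-0.8],"angular":[0,0,0],"gripper":1},{"translation":[0,0,-0.8],"angular":[0,0,0],"gripper":1},{"translation":[0,0,-0.8],"angular":[0,0,0],"gripper":1}]'
```

```text
clock: 5.78
position: [0.5592, 0.0328, 0.259]
tool_rot: [0.536, 0.46, 0.536, -0.462]
wrist_force: [4.1, -13.0, -3.2]
gripper_width: 0.0297
```

```bash
python3 -m handwheel '[{"translation":[0,0,-0.2],"angular":[0,0,0],"gripper":1},{"translation":[0,0,-0.3],"angular":[0,0,0],"gripper":1},{"translation":[0,0,-0.4],"angular":[0,0,0],"gripper":1},{"translation":[0,0,-0.4],"angular":[0,0,0],"gripper":1},{"translation":[0,0,-0.4],"angular":[0,0,0],"gripper":1},{"translation":[0,0,-0.4],"angular":[0,0,0],"gripper":1},{"translation":[0,0,-0.4],"angular":[0,0,0],"gripper":1},{"translation":[0,0,-0.4],"angular":[0,0,0],"gripper":1}]'
python3 - <<'E'
from h import *
shot('wrist','wrist4.png')
E
```

```text
clock: 6.45
position: [0.5591, 0.0339, 0.259]
tool_rot: [0.538, 0.458, 0.535, -0.463]
wrist_force: [1.6, -15.6, -4.0]
gripper_width: 0.0302
```

View pics/wrist4.png

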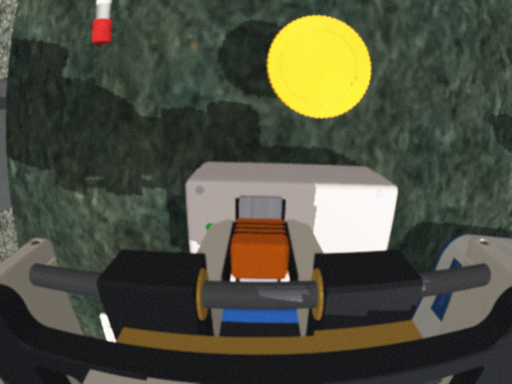

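The slide plate has reached the end of its slot at (260,197), and the knob stopped with a steady 15 N reaction. I'll relax the push, open the fingers and rise.

```bash
python3 -m handwheel '[{"translation":[0,0,0],"angular":[0,0,0],"gripper":1},{"translation":[0,0,0],"angular":[0,0,0],"gripper":0.5},{"translation":[0,0,0],"angular":[0,0,0],"gripper":0},{"translation":[0,0,0],"angular":[0,0,0],"gripper":-0.2},{"translation":[0,0,0],"angular":[0,0,0],"gripper":-0.2},{"translation":[0,0,0],"angular":[0,0,0],"gripper":-0.2},{"translation":[-1,0,0],"angular":[0,0,0],"gripper":-0.2},{"translation":[-2,0,0],"angular":[0,0,0],"gripper":-0.2}]'
python3 -m handwheel '[{"translation":[-2,0,0],"angular":[0,0,0],"gripper":0.3},{"translation":[-4,0,0],"angular":[0,0,0],"gripper":0.3},{"translation":[-6,0,0],"angular":[0,0,0],"gripper":0.3},{"translation":[-8,0,0],"angular":[0,0,0],"gripper":0.3},{"translation":[-9,0,2],"angular":[0,0,0],"gripper":0.3},{"translation":[-9,0,4],"angular":[0,0,0],"gripper":0.3},{"translation":[-9,0,6],"angular":[0,0,0],"gripper":0.3},{"translation":[-9,0,7],"angular":[0,0,0],"gripper":0.3}]'
python3 - <<'E'
from h import *
np.set_printoptions(precision=3,suppress=True)
print(*rows([.483,-.11,.12],.152)[:2],sep='\n')
c=shot('wrist','wrist5.png');shot('scene','scene5.png');shot('side','side5.png')
E
```

```text
clock: 7.17
position: [0.5588, 0.0344, 0.2792]
tool_rot: [0.537, 0.458, 0.535, -0.463]
wrist_force: [-0.3, 0.0, -0.1]
gripper_width: 0.0551
clock: 7.83
position: [0.57, -0.0357, 0.3715]
tool_rot: [0.538, 0.458, 0.534, -0.463]
wrist_force: [-0.1, 1.1, 0.6]
gripper_width: 0.0323
[ 8.493 -9.699  5.959]
[-0.012  0.103  0.021]
```

View pics/wrist5.png

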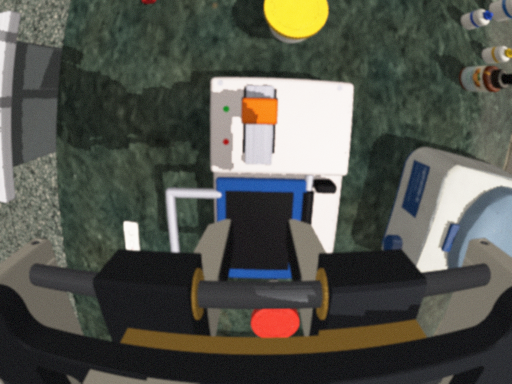

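View pics/side5.png

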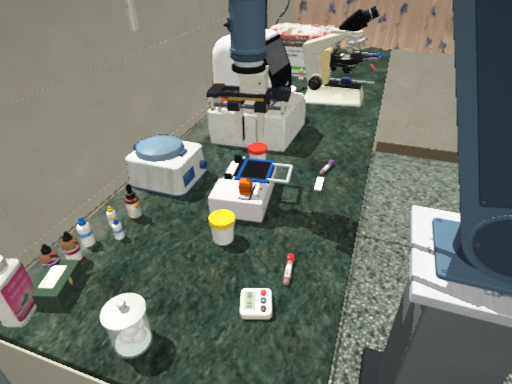

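```bash
python3 -m handwheel '[{"translation":[1,-1.5,0.8],"angular":[0,0,0],"gripper":0.3},{"translation":[2,-3,1.6],"angular":[0,0,0],"gripper":0.3},{"translation":[3,-4.5,2.4],"angular":[0,0,0],"gripper":0.3},{"translation":[4,-6,3.5],"angular":[0,0.1,0],"gripper":0.3},{"translation":[5,-7.5,4.5],"angular":[0,0.1,0],"gripper":0.3},{"translation":[6,-9,5.5],"angular":[0,0.1,0],"gripper":0.3},{"translation":[7,-9.7,6],"angular":[0,0.1,0],"gripper":0.3},{"translation":[7.5,-9.7,6],"angular":[0,0.1,0],"gripper":0.3}]'
python3 - <<'E'
from h import *
np.set_printoptions(precision=3,suppress=True)
print(*rows([.483,-.11,.06],.152)[:2],sep='\n')
c=shot('wrist','wrist6.png');shot('side','side6.png')
E
```

```text
clock: 8.65
position: [0.481, -0.1084, 0.295]
tool_rot: [0.534, 0.461, 0.538, -0.462]
wrist_force: [1.5, 0.2, -0.1]
gripper_width: 0.0323
[6.769 0.21  0.21 ]
[-0.031 -0.038  0.067]
```

View pics/wrist6.png

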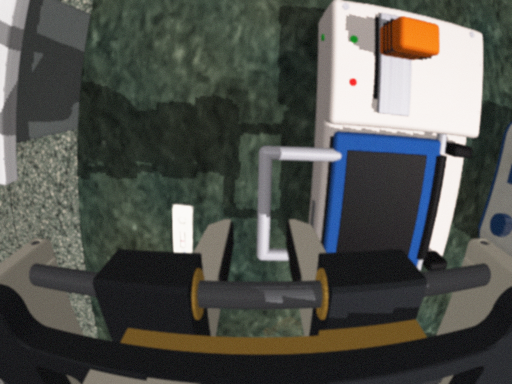

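View pics/side6.png

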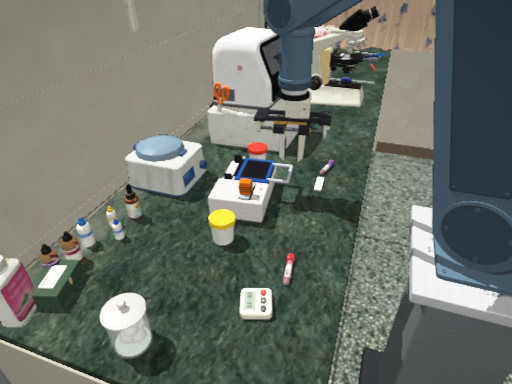

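Run:
```python
from h import *
np.set_printoptions(precision=4,suppress=True)
c=load('wrist6')
a=wz(c,264.5,153,.06);b=wz(c,263.5,255,.06); print(a,b,(a+b)/2, wz(c,264.5,200,.06))
```

```text
[ 0.4774 -0.0678  0.06  ] [ 0.4896 -0.1518  0.06  ] [ 0.4835 -0.1098  0.06  ] [ 0.483  -0.1039  0.06  ]
```

```bash
python3 -m handwheel '[{"translation":[0.5,0.2,0.2],"angular":[0,0,0.07],"gripper":0.3},{"translation":[1.5,0.25,0.2],"angular":[0,0,0.07],"gripper":0.3},{"translation":[2.5,0.25,0.2],"angular":[0,0,0.07],"gripper":0.3},{"translation":[3.5,0.25,0.2],"angular":[0,0,0.07],"gripper":0.3},{"translation":[4.5,0.25,0.2],"angular":[0,0,0.07],"gripper":0.3},{"translation":[5.5,0.25,0.2],"angular":[0,0,0.07],"gripper":0.3},{"translation":[6.3,0.25,0.2],"angular":[0,0,0.07],"gripper":0.3},{"translation":[6.8,0.25,0.2],"angular":[0,0,0.07],"gripper":0.3}]'
python3 -m handwheel '[{"translation":[0,0,0],"angular":[0,0,0],"gripper":0.3},{"translation":[0,0,0],"angular":[0,0,0],"gripper":0.3},{"translation":[0,0,0],"angular":[0,0,0],"gripper":0.5},{"translation":[0,0,0],"angular":[0,0,0],"gripper":0.7},{"translation":[0,0,0],"angular":[0,0,0],"gripper":0.9},{"translation":[0,0,0],"angular":[0,0,0],"gripper":1},{"translation":[0,0,0],"angular":[0,0,0],"gripper":1},{"translation":[0,0,0],"angular":[0,0,0],"gripper":1}]'
python3 - <<'E'
from h import *
np.set_printoptions(precision=4,suppress=True)
print(*rows([.4835,-.11,.06],.152),sep='\n')
c=shot('wrist','wrist7.png');shot('side','side7.png')
E
```

```text
clock: 9.42
position: [0.4843, -0.1092, 0.2259]
tool_rot: [0.535, 0.462, 0.537, -0.46]
wrist_force: [-0.1, -0.3, -0.2]
gripper_width: 0.0328
clock: 10.08
position: [0.4836, -0.1094, 0.2262]
tool_rot: [0.534, 0.461, 0.538, -0.461]
wrist_force: [-3.9, -1.0, 4.2]
gripper_width: 0.0092
[-0.1138 -0.0147  0.0595]
[-0.0198 -0.0475  0.028 ]
[[-0.003   0.9887  0.1497]
 [ 0.0037  0.1497 -0.9887]
 [-1.     -0.0024 -0.0041]]
```

View pics/wrist7.png

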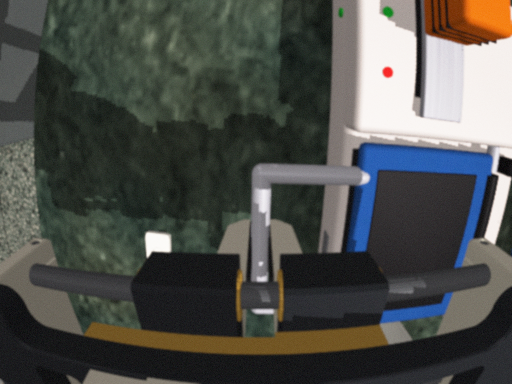

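View pics/side7.png

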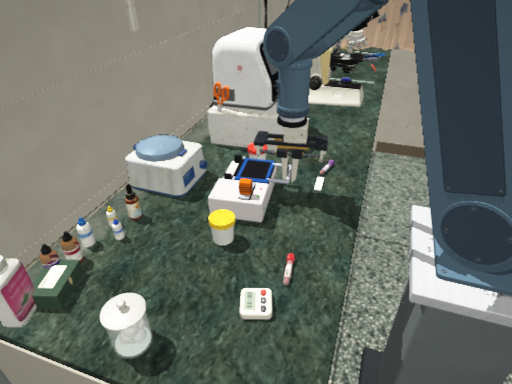

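```bash
python3 -m handwheel '[{"translation":[-0.4,0,0],"angular":[0,0,0],"gripper":1},{"translation":[-0.9,0.03,0],"angular":[0,0,0],"gripper":1},{"translation":[-1.3,0.06,0],"angular":[0,0,0],"gripper":1},{"translation":[-1.75,0.1,0],"angular":[0,0,0],"gripper":1},{"translation":[-2.15,0.16,0],"angular":[0,0,0],"gripper":1},{"translation":[-2.6,0.23,0],"angular":[0,0,0],"gripper":1},{"translation":[-3,0.32,0],"angular":[0,0,0],"gripper":1},{"translation":[-3.45,0.42,0],"angular":[0,0,0],"gripper":1}]'
cat >> h.py <<'E'
def arc(ths,P0=np.array([.4836,-.1094,.0595]),yaw=.1525,st=None):
    st=st or monitor.get_state(); g=st['position']-[0,0,manip.tcp_to_grasp]
    d=g-P0; f=d@[np.cos(yaw),np.sin(yaw),0]; print('fwd %.4f up %.4f lat %.4f'%(f,d[2],d@[-np.sin(yaw),np.cos(yaw),0]),'theta',np.arctan2(d[2],.145-f),'r',np.hypot(d[2],.145-f), 'F',st['wrist_force'].round(1),'w',st['gripper_width'].round(4))
    for t in ths:
        p=P0+.145*np.array([(1-np.cos(t))*np.cos(yaw),(1-np.cos(t))*np.sin(yaw),np.sin(t)])
        s,a,_=rows(p,yaw,st); print(round(t,2),s.round(2),a.round(2))
E
python3 - <<'E'
from h import *
arc(np.arange(.28,.57,.04))
shot('side','side8.png')
E
```

```text
clock: 10.85
position: [0.4876, -0.109, 0.261]
tool_rot: [0.534, 0.461, 0.538, -0.461]
wrist_force: [-1.4, -1.8, -2.3]
gripper_width: 0.0091Traceback (most recent call last):
  File "<stdin>", line 2, in <module>
  File "h.py", line 31, in arc
    d=g-P0; f=d@[np.cos(yaw),np.sin(yaw),0]; print('fwd %.4f up %.4f lat %.4f'%(f,d[2],d@[-np.sin(yaw),np.cos(yaw),0]),'theta',np.arctan2(d[2],.145-f),'r',np.hypot(d[2],.145-f), 'F',st['wrist_force'].round(1),'w',st['gripper_width'].round(4))
                                                                                                                                                                                                                     ^^^^^^^^^^^^^^^^^^^^^^^^^
AttributeError: 'float' object has no attribute 'round'
```

```bash
sed -i "s/st\['gripper_width'\].round(4)/round(st['gripper_width'],4)/" h.py
python3 - <<'E'
from h import *
arc(np.arange(.28,.57,.04))
shot('side','side8.png')
E
```

```text
fwd 0.0040 up 0.0342 lat -0.0002 theta 0.23784501665395733 r 0.14504901460647363 F [-1.4 -1.8 -2.3] w 0.0091
0.28 [-0.59  0.16 -0.02] [-0.03 -0.05  0.04]
0.32 [-1.14  0.33 -0.02] [-0.03 -0.05  0.04]
0.36 [-1.69  0.52 -0.03] [-0.03 -0.05  0.04]
0.4 [-2.23  0.73 -0.03] [-0.03 -0.05  0.04]
0.44 [-2.76  0.97 -0.03] [-0.03 -0.05  0.04]
0.48 [-3.28  1.22 -0.03] [-0.03 -0.05  0.04]
0.52 [-3.79  1.5  -0.04] [-0.03 -0.05  0.04]
0.56 [-4.29  1.8  -0.04] [-0.03 -0.05  0.04]
```

View pics/side8.png

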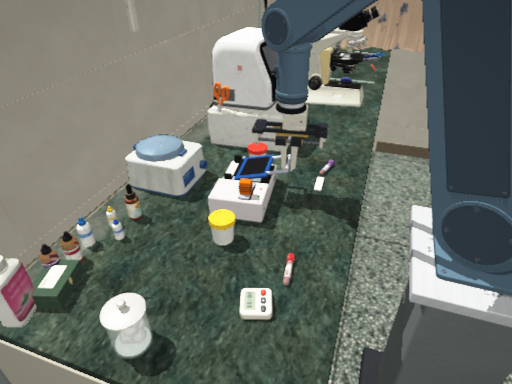

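The flap is lifting with the bar between the fingers, around (283,168). Continuing the arc.

```bash
python3 -m handwheel '[{"translation":[-0.5,0.15,0],"angular":[0,0,0],"gripper":1},{"translation":[-1.1,0.33,0],"angular":[0,0,0],"gripper":1},{"translation":[-1.7,0.52,0],"angular":[0,0,0],"gripper":1},{"translation":[-2.25,0.73,0],"angular":[0,0,0],"gripper":1},{"translation":[-2.75,0.97,0],"angular":[0,0,0],"gripper":1},{"translation":[-3.3,1.22,0],"angular":[0,0,0],"gripper":1},{"translation":[-3.8,1.5,0],"angular":[0,0,0],"gripper":1},{"translation":[-4.3,1.8,0],"angular":[0,0,0],"gripper":1}]'
python3 - <<'E'
from h import *
arc(np.arange(.60,.89,.04))
E
```

```text
clock: 11.57
position: [0.5055, -0.1065, 0.3052]
tool_rot: [0.534, 0.461, 0.538, -0.461]
wrist_force: [-6.4, -4.4, 0.6]
gripper_width: 0.0087
fwd 0.0221 up 0.0784 lat -0.0005 theta 0.5680099034313877 r 0.14576556422543502 F [-6.4 -4.4  0.6] w 0.0087
0.6 [-0.35  0.32 -0.05] [-0.02 -0.04  0.05]
0.64 [-0.82  0.65 -0.05] [-0.02 -0.04  0.05]
0.68 [-1.28  1.01 -0.06] [-0.02 -0.04  0.05]
0.72 [-1.73  1.38 -0.06] [-0.02 -0.04  0.05]
0.76 [-2.16  1.77 -0.06] [-0.02 -0.04  0.05]
0.8 [-2.57  2.17 -0.06] [-0.02 -0.04  0.05]
0.84 [-2.97  2.6  -0.07] [-0.02 -0.04  0.05]
0.88 [-3.35  3.03 -0.07] [-0.02 -0.04  0.05]
```

```bash
python3 -m handwheel '[{"translation":[-0.35,0.3,-0.05],"angular":[0,0,0],"gripper":1},{"translation":[-0.8,0.65,-0.05],"angular":[0,0,0],"gripper":1},{"translation":[-1.3,1,-0.05],"angular":[0,0,0],"gripper":1},{"translation":[-1.75,1.4,-0.05],"angular":[0,0,0],"gripper":1},{"translation":[-2.15,1.75,-0.05],"angular":[0,0,0],"gripper":1},{"translation":[-2.6,2.2,-0.05],"angular":[0,0,0],"gripper":1},{"translation":[-3,2.6,-0.05],"angular":[0,0,0],"gripper":1},{"translation":[-3.35,3.05,-0.05],"angular":[0,0,0],"gripper":1}]'
python3 - <<'E'
from h import *
arc(np.arange(.92,1.21,.04))
shot('side','side9.png')
E
```

```text
clock: 12.23
position: [0.535, -0.1023, 0.3403]
tool_rot: [0.534, 0.459, 0.538, -0.463]
wrist_force: [-11.0, -5.7, 10.6]
gripper_width: 0.0091
fwd 0.0519 up 0.1135 lat -0.0008 theta 0.8837962736509036 r 0.14675235844177645 F [-11.   -5.7  10.6] w 0.0091
0.92 [-0.19  0.52 -0.08] [-0.02 -0.02  0.08]
0.96 [-0.54  0.99 -0.08] [-0.02 -0.02  0.08]
1.0 [-0.87  1.47 -0.09] [-0.02 -0.02  0.08]
1.04 [-1.17  1.96 -0.09] [-0.02 -0.02  0.08]
1.08 [-1.46  2.46 -0.09] [-0.02 -0.02  0.08]
1.12 [-1.73  2.98 -0.09] [-0.02 -0.02  0.08]
1.16 [-1.97  3.5  -0.09] [-0.02 -0.02  0.08]
1.2 [-2.2   4.04 -0.09] [-0.02 -0.02  0.08]
```

View pics/side9.png

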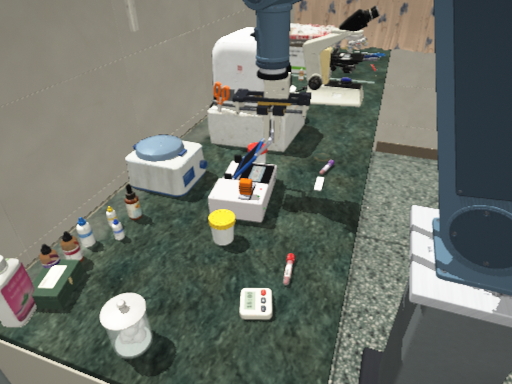

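```bash
python3 -m handwheel '[{"translation":[-0.4,0.35,0.02],"angular":[0,0,0],"gripper":1},{"translation":[-0.75,0.85,0.02],"angular":[0,0,0],"gripper":1},{"translation":[-1.1,1.35,0.02],"angular":[0,0,0],"gripper":1},{"translation":[-1.4,1.85,0.03],"angular":[0,0,0],"gripper":1},{"translation":[-1.7,2.35,0.03],"angular":[0,0,0],"gripper":1},{"translation":[-1.95,2.9,0.03],"angular":[0,0,0],"gripper":1},{"translation":[-2.2,3.4,0.03],"angular":[0,0,0],"gripper":1},{"translation":[-2.4,3.95,0.03],"angular":[0,0,0],"gripper":1}]'
python3 - <<'E'
from h import *
arc([1.24,1.28,1.32,1.36,1.4,1.44,1.48,1.51,1.54,1.571])
shot('side','side10.png')
E
```

```text
clock: 12.95
position: [0.5755, -0.0968, 0.366]
tool_rot: [0.535, 0.46, 0.537, -0.462]
wrist_force: [-3.4, -4.1, 4.2]
gripper_width: 0.009
fwd 0.0928 up 0.1392 lat -0.0016 theta 1.2117681668333191 r 0.1486375456888582 F [-3.4 -4.1  4.2] w 0.009
1.24 [ 0.2   0.51 -0.16] [-0.02  0.    0.06]
1.28 [ 0.02  1.07 -0.16] [-0.02  0.    0.06]
1.32 [-0.14  1.62 -0.16] [-0.02  0.    0.06]
1.36 [-0.27  2.19 -0.16] [-0.02  0.    0.06]
1.4 [-0.39  2.76 -0.16] [-0.02  0.    0.06]
1.44 [-0.48  3.33 -0.16] [-0.02  0.    0.06]
1.48 [-0.54  3.9  -0.16] [-0.02  0.    0.06]
1.51 [-0.58  4.34 -0.16] [-0.02  0.    0.06]
1.54 [-0.6   4.77 -0.16] [-0.02  0.    0.06]
1.57 [-0.61  5.22 -0.17] [-0.02  0.    0.06]
```

Run:
```python
from h import *
im=cv2.imread('pics/side10.png')[120:240,190:330]; cv2.imwrite('pics/z10.png',cv2.resize(im,None,fx=5,fy=5,interpolation=cv2.INTER_CUBIC))
```

```text
(no output)
```

View pics/z10.png

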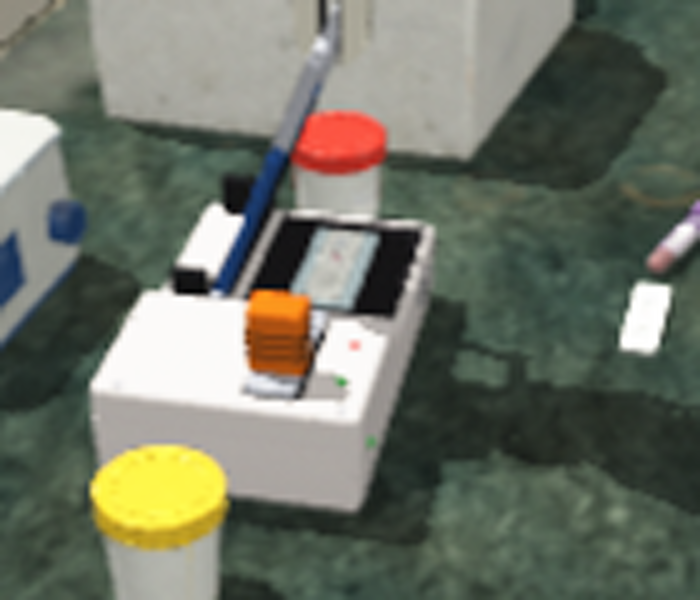

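Run:
```python
from h import *
from scipy.optimize import least_squares
P=np.array([[0,-.0006],[.004,.0342],[.0221,.0784],[.0519,.1135],[.0928,.1392]])
F=np.array([[-3.9,4.2],[-1.6,-2.3],[-7,.6],[-11.8,10.6],[-4,4.2]])
for k in (1e9,7000):
    Q=P+F/k
    for free in (0,1):
        r=least_squares(lambda p:np.hypot(Q[:,0]-p[0],Q[:,1]-p[1])-(p[2] if free else .145),[.145,0,.145],x_scale=.001); print(k,free,r.x.round(4),(r.fun*1e3).round(2), 'th',np.arctan2(P[-1,1]-r.x[1],r.x[0]-P[-1,0]))
```

```text
1000000000.0 0 [0.1456 0.0034 0.145 ] [ 0.61 -0.13 -0.54 -0.44  0.71] th 1.2002919453427763
1000000000.0 1 [ 0.1516 -0.0006  0.1516] [-0.03  0.02  0.07 -0.1   0.04] th 1.172713034067519
7000 0 [0.1452 0.0047 0.145 ] [ 0.8  -0.63 -0.66  0.54  0.09] th 1.1994720160063725
7000 1 [0.149  0.0022 0.1492] [ 0.39 -0.55 -0.27  0.76 -0.34] th 1.1816132854773695
```

```bash
python3 -m handwheel '[{"translation":[-0.17,0.5,0.03],"angular":[0,0,0],"gripper":1},{"translation":[-0.36,1.1,0.03],"angular":[0,0,0],"gripper":1},{"translation":[-0.52,1.65,0.03],"angular":[0,0,0],"gripper":1},{"translation":[-0.67,2.25,0.04],"angular":[0,0,0],"gripper":1},{"translation":[-0.79,2.85,0.05],"angular":[0,0,0],"gripper":1},{"translation":[-0.88,3.4,0.05],"angular":[0,0,0],"gripper":1},{"translation":[-0.94,3.85,0.05],"angular":[0,0,0],"gripper":1},{"translation":[-0.98,4.3,0.05],"angular":[0,0,0],"gripper":1}]'
python3 - <<'E'
from h import *
arc([1.571])
for n in('side','scene','wrist'): shot(n,n+'11.png')
a=cv2.imread('pics/side11.png')[105:225,190:310];b=cv2.imread('pics/scene11.png')[90:230,200:320]
cv2.imwrite('pics/z11.png',np.hstack([cv2.resize(a,(390,390),interpolation=cv2.INTER_CUBIC),cv2.resize(b,(334,390),interpolation=cv2.INTER_CUBIC)]))
E
```

```text
clock: 13.67
position: [0.6197, -0.091, 0.3759]
tool_rot: [0.536, 0.46, 0.537, -0.462]
wrist_force: [-0.9, -4.2, -0.3]
gripper_width: 0.0085
fwd 0.1373 up 0.1491 lat -0.0024 theta 1.5192338468898852 r 0.14926286565290384 F [-0.9 -4.2 -0.3] w 0.0085
1.57 [ 0.4   0.77 -0.25] [-0.02  0.01  0.04]
```

View pics/z11.png

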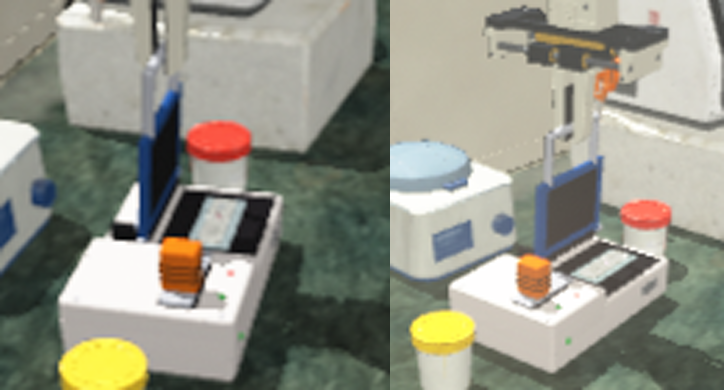

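View pics/wrist11.png

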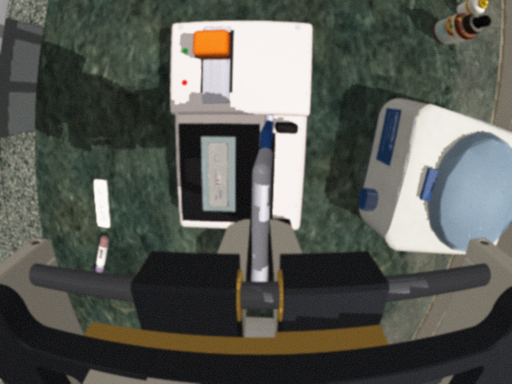

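Run:
```python
from h import *
a=cv2.imread('pics/side11.png')[110:195,215:260];b=cv2.imread('pics/scene11.png')[125:195,240:285]
cv2.imwrite('pics/z12.png',np.hstack([cv2.resize(a,None,fx=7,fy=7,interpolation=cv2.INTER_CUBIC),cv2.copyMakeBorder(cv2.resize(b,None,fx=7,fy=7,interpolation=cv2.INTER_CUBIC),0,105,0,0,cv2.BORDER_CONSTANT)]))
```

```text
(no output)
```

View pics/z12.png

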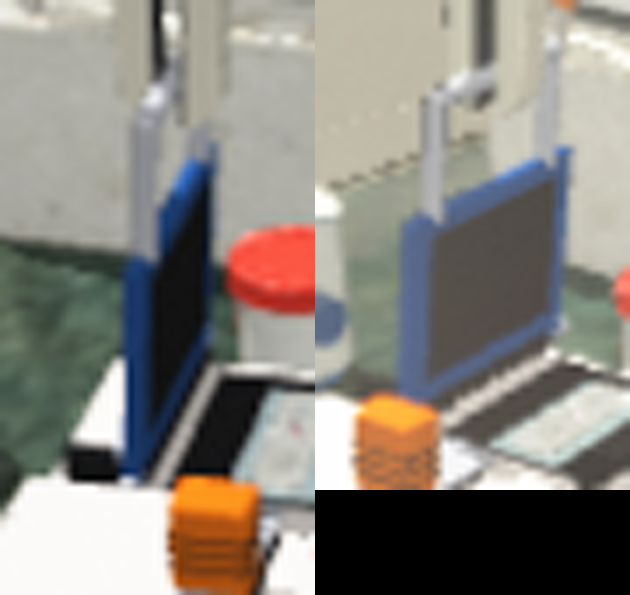

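Run:
```python
from h import *
np.set_printoptions(precision=4,suppress=True)
S=load('scene11');D=load('side11')
sd=lambda x,y:(D,(x+.5)/7-.5+215,(y+.5)/7-.5+110)
sc=lambda x,y:(S,(x-315+.5)/7-.5+240,(y+.5)/7-.5+125)
r=np.array([np.cos(.153),np.sin(.153),0])
Q=[]
for n,a,b in [('top',(141,256),(418,220)),('bot',(136,472),(412,392)),('rod',(147,110),(436,95))]:
    X,e=tri([sd(*a),sc(*b)]); print(n,X,np.array(e),'fwd',X@r); Q.append(X)
for i,j in ((0,1),(2,1),(2,0)): d=Q[i]-Q[j]; print('angle',np.pi/2+np.arctan2(d@r,d[2]))
st=monitor.get_state(); print('grasp fwd',(st['position'])@r)
```

```text
top [ 0.6147 -0.0391  0.1558] [0.0024 0.0024] fwd 0.601555055614033
bot [ 0.6186 -0.036   0.0687] [0.0028 0.0028] fwd 0.6059178740838672
rod [ 0.6144 -0.05    0.2091] [0.0026 0.0026] fwd 0.599613654275766
angle 1.5207519440479147
angle 1.5259413027610478
angle 1.534419820319918
grasp fwd 0.5984402378685708
```

```bash
python3 -m handwheel '[{"translation":[0,0.2,0.05],"angular":[0,0,0],"gripper":1},{"translation":[0,0.4,0.05],"angular":[0,0,0],"gripper":1},{"translation":[0,0.6,0.05],"angular":[0,0,0],"gripper":1},{"translation":[0,0.7,0.05],"angular":[0,0,0],"gripper":1},{"translation":[0,0.8,0.05],"angular":[0,0,0],"gripper":1},{"translation":[0,0.8,0.05],"angular":[0,0,0],"gripper":1},{"translation":[0,0.8,0.05],"angular":[0,0,0],"gripper":1},{"translation":[0,0.8,0.05],"angular":[0,0,0],"gripper":1}]'
python3 - <<'E'
from h import *
arc([1.571])
for n in('side','scene','wrist'): shot(n,n+'13.png')
a=cv2.imread('pics/side13.png')[110:195,215:260];b=cv2.imread('pics/scene13.png')[125:195,240:285]
cv2.imwrite('pics/z13.png',np.hstack([cv2.resize(a,None,fx=7,fy=7,interpolation=cv2.INTER_CUBIC),cv2.copyMakeBorder(cv2.resize(b,None,fx=7,fy=7,interpolation=cv2.INTER_CUBIC),0,105,0,0,cv2.BORDER_CONSTANT)]))
E
```

```text
clock: 14.48
position: [0.6275, -0.09, 0.3758]
tool_rot: [0.536, 0.46, 0.537, -0.462]
wrist_force: [-0.9, -1.5, 2.2]
gripper_width: 0.0091
fwd 0.1452 up 0.1490 lat -0.0027 theta 1.5719065342410834 r 0.14903986046868994 F [-0.9 -1.5  2.2] w 0.0091
1.57 [ 0.4  -0.01 -0.27] [-0.02  0.    0.03]
```

View pics/z13.png

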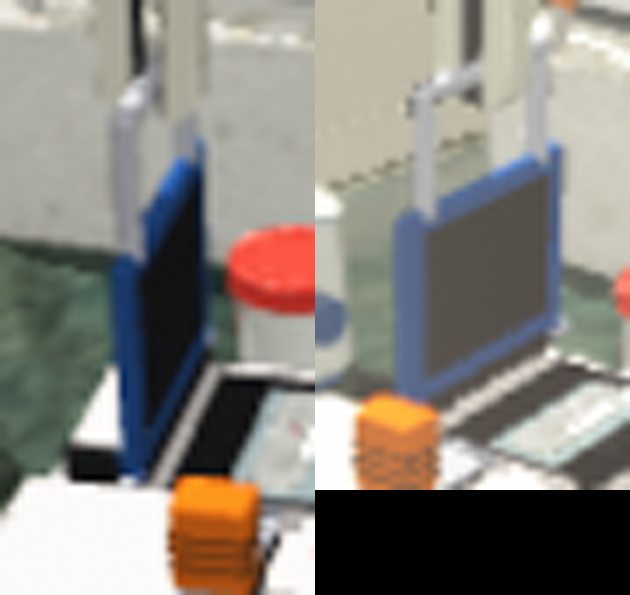

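View pics/wrist13.png

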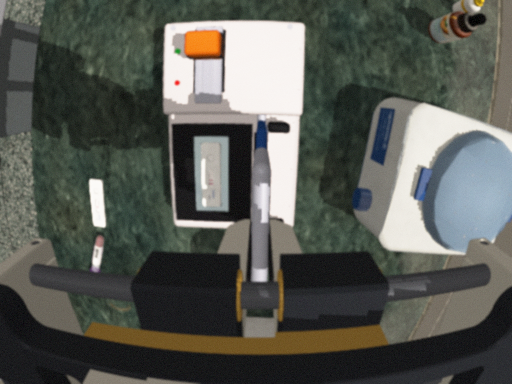

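Run:
```python
from h import *
np.set_printoptions(precision=4,suppress=True)
S=load('scene13');D=load('side13')
sd=lambda x,y:(D,(x+.5)/7-.5+215,(y+.5)/7-.5+110)
sc=lambda x,y:(S,(x-315+.5)/7-.5+240,(y+.5)/7-.5+125)
r=np.array([np.cos(.153),np.sin(.153),0])
Q=[]
for n,a,b in [('top',(126,258),(411,218)),('bot',(134,472),(411,392)),('rod',(126,110),(425,95))]:
    X,e=tri([sd(*a),sc(*b)]); print(n,X,np.array(e),'fwd',X@r); Q.append(X)
for i,j in ((0,1),(2,1),(2,0)): d=Q[i]-Q[j]; print('angle',np.pi/2+np.arctan2(d@r,d[2]))
# vertical-line test: image direction of world vertical at the flap, per view
for c,n in ((D,'side'),(S,'scene')):
    pr=[(lambda p:(c['mtx']@p/p[2])[:2])(c['R']@X+c['t']) for X in (np.array([.62,-.04,.07]),np.array([.62,-.04,.155]),np.array([.62,-.04,.205]))]; print(n,[((p-pr[0])*7).round(1) for p in pr])
```

```text
top [ 0.6218 -0.0417  0.1532] [0.0017 0.0017] fwd 0.6082047247849224
bot [ 0.6197 -0.0364  0.0682] [0.0028 0.0028] fwd 0.6068847742388637
rod [ 0.6242 -0.0534  0.2061] [0.0028 0.0028] fwd 0.6087888285466816
angle 1.5863131351820863
angle 1.5846033467456075
angle 1.581850699002773
side [array([0., 0.]), array([  -9.9, -194.9]), array([ -16.1, -319.3])]
scene [array([0., 0.]), array([  -1.4, -178.8]), array([  -2.2, -290.4])]
```

```bash
python3 -m handwheel '[{"translation":[0,0,0],"angular":[0,0,0],"gripper":1},{"translation":[0,0,0],"angular":[0,0,0],"gripper":1},{"translation":[0,0,0],"angular":[0,0,0],"gripper":1},{"translation":[0,0,0],"angular":[0,0,0],"gripper":1},{"translation":[0,0,0],"angular":[0,0,0],"gripper":1},{"translation":[0,0,0],"angular":[0,0,0],"gripper":1},{"translation":[0,0,0],"angular":[0,0,0],"gripper":1},{"translation":[0,0,0],"angular":[0,0,0],"gripper":1}]'
python3 - <<'E'
from h import *
arc([1.571]); print(abs(monitor.get_state()['joint_vel']).max())
shot('side','side14.png')
E
```

```text
clock: 15.3
position: [0.6275, -0.0901, 0.3758]
tool_rot: [0.536, 0.46, 0.537, -0.462]
wrist_force: [-1.2, -3.0, 2.7]
gripper_width: 0.0091
fwd 0.1451 up 0.1490 lat -0.0028 theta 1.5716143501671078 r 0.14903303872656676 F [-1.2 -3.   2.7] w 0.0091
1.57 [ 0.4  -0.01 -0.28] [-0.02  0.    0.03]
0.002843892308250043
```

View pics/side14.png

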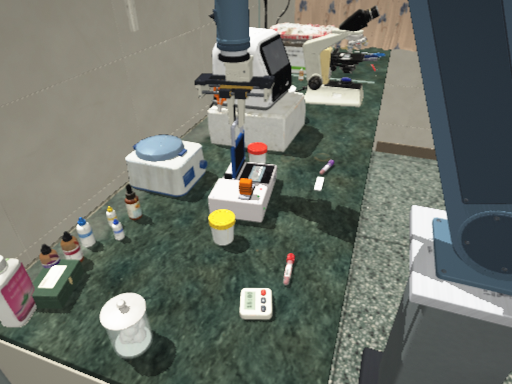

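The flap stands upright at (238,155) with its bar in the fingers. The knob at (246,187) is still at its outer position and the bystanders haven't moved. Handing in.

```bash
python3 -c "
from cell import sign_off
print(sign_off())"
```

```text
the job is handed in; nothing more can be done
None
```

I slid the orange lock knob out to its end stop, then took the flap by its bar, swung it upright, and handed the job in with the fingers still gripping the bar. Sign-off gave no verdict.

- **Lock:** the knob travelled about 32 mm and then stopped with a steady 15 N reaction. The wrist picture shows the slide plate at the end of its slot. The flap was still closed at that point.
- **Flap angle:** two estimates put it close to the 1.571 rad balance point. The tool position gives about 1.572 rad and the two-camera measurement about 1.58 to 1.59 rad.
- **Disagreement:** along the arc the tool traced a radius of about 149 mm, not the stated 145 mm. A free circle fit to the first part of the arc puts the hinge up to 6 mm further back. That would make the flap about 1.53 rad, still inside the allowed band.
- **Hold:** the gripper is closed on the bar at 9.1 mm and the arm is still. Wrist force was only a few newtons at hand-in and about 16 N at most in the readings I took between moves.
- **Surroundings:** the last side picture shows the cups, timer, tubes and cassette where they were at the start, judged by eye. The job was handed in at about 15 s on the robot's clock.

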